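# Move a slide basket from the drain hook to the snap hook

### The job

Take the slide basket off the plain drain hook and hang it on the snap hook of the other stand without setting it down on the way, keeping it level. Gently press its hanging bar down through the spring gate until it bottoms firmly in the hook, without forcing it, and the gate has closed above it, then let go. Do not disturb the things standing around.

Things in the scene. Friction and masses are not known exactly. Their poses are not given: they have to be found in the camera images.
- basket: Steel slide basket with glass slides, 60 (x) x 87 (y) x 208 (z) mm, 0.2 to 0.32 kg. Origin: centre of its underside, z up. Box part 41 mm high; two legs (7 mm thick, at y = -42 and +42, in the plane x = 0) rise from its end plates and carry the hanging bar and the grip block. Between box and bar is a window 93 mm high, between bar and grip block one 46 mm high, where the hook stands.
- bar (a point): middle of the hanging bar, a 7 mm rod along the basket's y between its legs, 138 mm above the basket's origin; the hooks carry it
- grip (a point): middle of the basket's grey grip block, 10 (x) x 50 (y) x 24 (z) mm, 196 mm above the basket's origin: pinch it across x from above
- drain_stand: Fixed stand with the plain open hook on which the basket hangs at the start. Origin: on the bench, straight below the middle of the seated bar; +x points from the hook to its post, 75 mm behind; foot plate 140 x 90 x 10 mm. The lip of the hook is at -x, its outer face at x = -12.5 mm.
- drain_seat (a point): middle of the bar when seated on the drain hook, 180 mm above the bench. The lip rises 14 mm above this. To unhook, lift the basket 25 to 40 mm (at about 84 mm its box would hit the prong from below), draw it toward the stand's -x by 60 mm or more, then carry it.
- snap_stand: Fixed stand with the snap hook; same foot plate and axes: origin on the bench straight below the middle of the seated bar, +x from the hook to the post 75 mm behind; post top 220 mm high. The hook is clamped at an unknown height: the seated bar's middle is 165 to 195 mm above the bench; NO reported pose tells which, it must be found by feel (or seen).
- snap_mid (a point): point 180 mm above the snap stand's origin, the MIDDLE of the possible seat heights, not the seat itself. Measured from the true seated bar's middle: upright lip x = -14.5 to -8.5 mm, flared outward at its top to x = -20, z = +35; prong 12 mm wide (16 mm at the gate ears), underside at z = -9.5; gate pivot at x = +16, z = +26, the gate shuts the mouth from there to the lip.
- snap_axis (a point): point on the snap stand 241 mm above its origin: a good height to bring the bar in from the stand's -x to x = 0, basket x along stand x, so that lip and prong pass under the bar through the window (bar 40 to 80 mm above its seat). Then lower the bar straight down, slowly.
- gate (a joint): spring gate of the snap hook: 0 = shut, about 0.9 to 1.2 rad where the bar slips past, 1.3 = stop. Pushing it open takes 4 to 8 N; it springs shut by itself above the bar about 4 to 10 mm before the bar bottoms. The hook stands on a stiff spring, so once the bar has bottomed the force climbs by 6 N per mm. Press to about 12 N; over 20 N between basket and either stand spoils the job.
- timer: small white bench timer, 62 x 66 x 20 mm, standing by; leave alone
- bottle: small white bottle, 40 mm wide, 75 mm high, standing by; leave alone
- petri_0: petri dish, 61 mm wide, 15 mm high, standing by; leave alone

How it is judged (in metres and radians):
On the way, in this order (a step that is already met when the one before it is completed fails the run):
1. the basket is off the drain hook and carried clear of its stand (horizontal distance between bar and drain_stand above 0.08 m and contact force between basket and drain_stand below 0.1 N), for 0.1 s.
2. the bar is pressed against the bottom of the snap hook with more than 8 N, beneath the shut gate (horizontal distance between bar and snap_stand below 0.01 m and contact force between basket and snap_stand above 8 N and value of joint gate below 0.15 rad), for 0.1 s.
At the end, for the whole second after the job is handed in: the basket hangs from the snap hook by its bar (bar within 10 mm of the hook's axis), beneath the shut gate (under 0.12 rad), level within 0.15 rad, still and released (horizontal distance between bar and snap_stand below 0.01 m and value of joint gate below 0.12 rad and contact force between basket and snap_stand above 1 N and angle between basket's own z axis and vertical below 0.15 rad and linear speed of basket below 0.04 m/s); the robot touches nothing.
It fails at once if the basket tips more than 0.3 rad (angle between basket's own z axis and vertical above 0.3 rad).
It fails at once if the basket is set down (its underside comes within 20 mm of the bench) (height (world z) of basket below 0.02 m).
It fails at once if more than 20 N between the basket and the snap stand (contact force between basket and snap_stand above 20 N).
It fails at once if more than 20 N between the basket and the drain stand (contact force between basket and drain_stand above 20 N).
It fails at once if a bystander is moved more than 20 mm (distance of any of timer, bottle, petri_0 from where it was at the start of the episode above 0.02 m).
It also fails if it takes over 72 s, if anything falls off the work surface, if the arm or the gripper's body presses on something with over 40 N, if the wrist force passes 120 N, or if a joint passes its speed limit or range.

### The arm

A 6-joint arm with a two-finger parallel gripper is mounted at the origin on a cart in front of the work surface, level with it; the furniture and walls round the work are solid. World frame = base frame: x ahead of the robot, y to its left, z up, the work surface at z = 0. Lengths are in m, angles in degrees, forces in N, time in s.
With the tool pointing down it reaches from about 0.4 to 0.825 m from the base axis. Payload 7 kg.
Tool frame: the origin (TCP) lies on the centre line of the jaws, within the pads' length; the fingertips stand 14 mm ahead of it and the grasp point (between the pads) lies 5 mm behind it; z points along the fingers, y is the line along which they close (so a half turn about z gives the same grasp; the last joint's range is limited). The gripper opens to 88 mm and grips with 3 to 60 N. Pads are 19 mm wide; open, the fingers measure 130 mm over their backs; the gripper's body (78 mm by 193 mm) begins 47 mm behind the grasp point.
Start: joints at [81.137, 20.546, 0.682, 0, -70.136, -16.507], TCP at [0.289, 0.61, 0.214] pointing down, gripper open.
Joint ranges: [-176.03, 176.03], [-82.01, 121.73], [-58.28, 71.71], [-173.87, 95.51], [-174.79, -0.11], [-173.66, 173.66]. Speed limits (degrees/s): [136.94, 136.94, 172.46, 180, 180, 180].

### API

Orientations are given as [roll, pitch, yaw] about the fixed x, y, z axes, in that order (R = Rz(yaw) Ry(pitch) Rx(roll)).
In Python, from plant import r gives the robot as it stands.
- The arm moves only by the tool send_rows, never from a script. Its argument "steps" is a list of rows, each an object with "dp": the shift along the tool's x, y, z in mm, a list of three; "roll": the turn about the tool's z in rad; "jaw": the opening in per cent of the stroke, from 0 (shut) to 100 (fully open). In form: [{"dp": [tx, ty, tz], "roll": roll, "jaw": jaw}, ...]. A call has 1 to 5 rows; each row is the pose to reach, as a shift and turn from the pose commanded when the call began, along the tool's axes at that moment; what a row does not reach only later rows make up. A row lasts 1/8 s, in which the tool goes at most 62.5 mm and 10.7 degrees, less where a joint would pass 70% of its speed; a pose out of reach is approached as far as the arm can. A call with a gripper value outside its range is refused whole. The fingers move at their own pace and stop on an object; "newtons" is the grip in N (left out, the last holds). Time passes only in rows, so rows that repeat a pose let the fingers close. It gives the time, the measured TCP pose, the force, the opening and the grip force at its end, in the units of the state.
- r.get_state(): the state, without advancing time (a new reading comes with each control period).
- r.capture(name): name is "scene" or "top" or "wrist"; returns a dict with "image" (420x560x3 uint8, blue, green, red), "K" (3x3 intrinsics, pixels), "rvec" (rotation vector, rad) and "tvec" (3), from world to camera coordinates, as OpenCV has them. Camera axes: x right, y down, z forward; pixel columns grow to the right and rows downward; lengths in m; the calibration is good to about 2 mm. A picture is of the moment at which its call begins. There is no depth.
- r.close_job(): hands the job in; it is judged then, once.
The state is a dict: "time_s": time; "joints": joint angles; "qd": joint speeds; "joint_torque": joint torques, N m; "tcp_pos": TCP position; "eef_rot": TCP orientation; "contact_force": force on the tool from outside, world axes, zero at the start; "moment": the same for the moment, N m; "gripper_width": finger opening in m; "gripper_force": force on a finger pad.
Only numpy, scipy, OpenCV 4.12 (cv2) and the standard library are available. Lean on these libraries where they do the work, as an engineer would, in place of code of your own. Each camera call takes 0.05 s, during which the arm holds its last target. There are 200 camera calls.

## Working session

There is one attempt and no reset: what is moved stays moved. The work goes in short steps, Python scripts to look and compute and a tool call to move; the robot and the scene stay as the last step left them, time stands still between calls to the robot, and variables do not carry over. Pictures are saved under pics/ and viewed, at most 10 in all, crops included, and the job is handed in when it is done.

Besides the shell and the picture viewer there is one more tool, called after "Emit:" as name(argument=value, ...) on one line, values as JSON. send_rows: Moves the arm, as the interface text tells. Its arguments: {"type":"object","properties":{"steps":{"type":"array","items":{"type":"object","properties":{"dp":{"type":"array","items":{"type":"number"}},"roll":{"type":"number"},"jaw":{"type":"number"}}}},"newtons":{"type":"number"}},"required":["steps"]}

```bash
mkdir -p pics
cat > h.py <<'E'
import numpy as np, cv2
from plant import r
def cap(n,f):
    c=r.capture(n); cv2.imwrite('pics/'+f,c['image']); return c
def ray(c,u,v):
    R=cv2.Rodrigues(np.array(c['rvec'],float))[0]; t=np.array(c['tvec'],float).ravel()
    d=R.T@np.linalg.inv(np.array(c['K']))@np.array([u,v,1.]); return -R.T@t,d
def at_z(c,u,v,z):
    o,d=ray(c,u,v); return o+d*(z-o[2])/d[2]
def proj(c,P):
    return cv2.projectPoints(np.array(P,float).reshape(-1,3),np.array(c['rvec'],float),np.array(c['tvec'],float),np.array(c['K'],float),None)[0].reshape(-1,2)
E
python3 - <<'E'
from h import *
import pickle
a=cap('scene','s0.png');b=cap('top','t0.png')
pickle.dump((a,b),open('c0.pkl','wb'))
s=r.get_state();print({k:s[k] for k in('time_s','tcp_pos','eef_rot','gripper_width','contact_force')})
for c in(a,b):print(ray(c,280,210),c['K'][0])
E
```

```text
{'time_s': 0.1, 'tcp_pos': array([0.28904419, 0.60947575, 0.21311921]), 'eef_rot': array([ 1.79913592e+02, -1.03423499e-02, -2.53751264e+01]), 'gripper_width': 0.08770974520046913, 'contact_force': array([ 0.435551  , -0.33453298,  0.07671062])}
(array([-0.08745931,  0.33895119,  0.60895816]), array([ 0.73383005, -0.42273555, -0.53185557])) [436.11239908   0.         283.61060439]
(array([ 0.44484591, -0.02012072,  1.0185201 ]), array([ 0.14352829, -0.03697628, -0.98899536])) [477.97769461   0.         276.35930786]
```

View pics/s0.png

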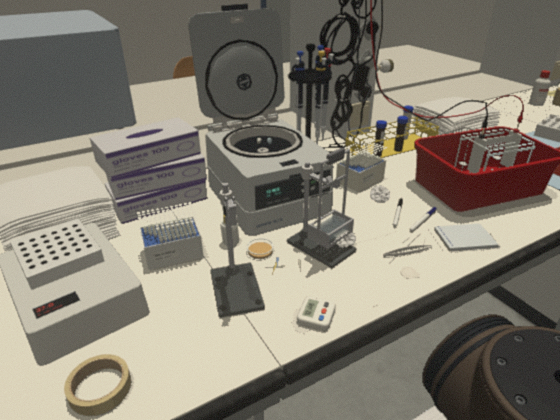

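View pics/t0.png

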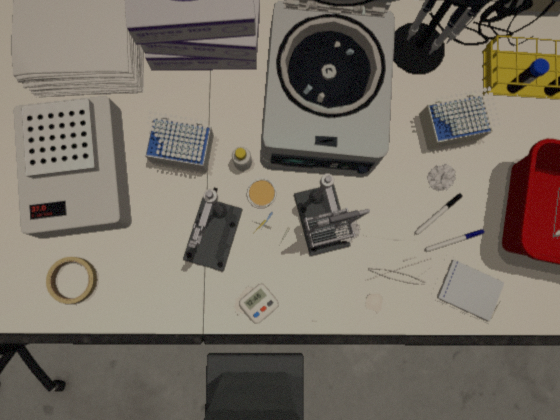

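The scene view shows the snap stand's foot near (237,288) and the drain stand with basket near (325,235). In the top view the snap stand is at (213,232), the basket at (330,220) and the timer at (258,303). I'll enlarge both.

Run:
```python
from h import *
import pickle
a,b=pickle.load(open('c0.pkl','rb'))
z=lambda im,x,y:cv2.convertScaleAbs(cv2.resize(im[y:y+150,x:x+200],None,fx=4,fy=4,interpolation=cv2.INTER_CUBIC),alpha=1.8,beta=10)
cv2.imwrite('pics/t1.png',z(b['image'],175,155))
cv2.imwrite('pics/s1.png',z(a['image'],190,145))
for u in((204,192),(330,178),(195,240),(322,215)): print(at_z(b,*u,.22),at_z(b,*u,0))
```

```text
[0.58997358 0.07871925 0.22      ] [0.62995765 0.10595061 0.        ]
[ 0.61703958 -0.13523513  0.22      ] [ 0.6644806  -0.16695025  0.        ]
[0.50860823 0.09136509 0.22      ] [0.52617537 0.1220805  0.        ]
[ 0.5530111  -0.12111041  0.22      ] [ 0.58281165 -0.14893404  0.        ]
```

View pics/t1.png

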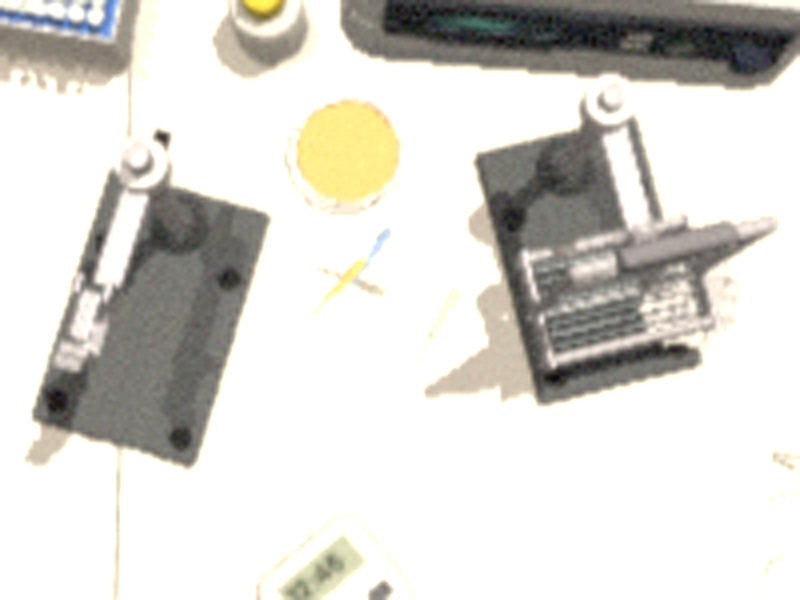

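View pics/s1.png

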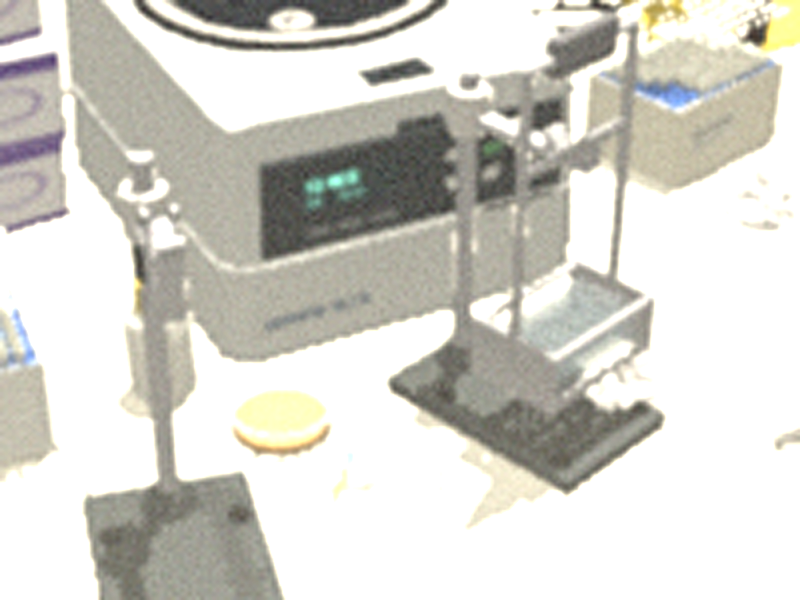

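Run:
```python
from h import *
import pickle
a,b=pickle.load(open('c0.pkl','rb'))
f=lambda x,y,z,c=b,o=(175,155):at_z(c,o[0]+x/4-.375,o[1]+y/4-.375,z)
def edge(n,P): 
    P=[np.array(p)[:2] for p in P]; print(n,*[np.round(p,4) for p in P])
    return P
S=edge('snap',[f(110,178,.01),f(270,215,.01),f(190,465,.01),f(35,420,.01)])
d=(S[0]-S[3]+S[1]-S[2]);e=S[1]-S[0]
print('len',[np.linalg.norm(S[i]-S[(i+1)%4]) for i in range(4)],'xdir yaw',np.degrees(np.arctan2(d[1],d[0])), 'ctr',np.mean(S,0))
D=edge('drain',[f(477,157,.01),f(540,403,.01),f(700,363,.01)])
d2=D[0]-D[1];print('len',np.linalg.norm(d2),np.linalg.norm(D[2]-D[1]),'yaw',np.degrees(np.arctan2(d2[1],d2[0])),'ctr',(D[0]+D[2])/2)
for n,p,q,dd in(('snap',(140,160),(180,222),d),('drain',(610,98),(565,165),d2)):
    u=dd/np.linalg.norm(dd)
    P=f(*p,.22)[:2];Q=f(*q,.01)[:2];print(n,'post',P,Q,'origin',P-.075*u,Q-.075*u)
G=edge('grip',[f(622,258,.25),f(735,235,.25),f(575,268,.25),f(775,222,.25)])
for i in(0,2):
    g=G[i+1]-G[i];print(np.linalg.norm(g),np.degrees(np.arctan2(g[1],g[0]))+90,(G[i]+G[i+1])/2)
print('timer',f(330,590,.02),'petri',f(345,155,.015))
```

```text
snap [0.6127 0.1083] [0.5938 0.0229] [0.4614 0.0623] [0.4841 0.1436]
len [np.float64(0.08743505047894297), np.float64(0.1381600419685717), np.float64(0.0843891553973207), np.float64(0.1333780349402377)] xdir yaw -15.988152094976572 ctr [0.53797003 0.08427063]
drain [ 0.6265 -0.0874] [ 0.4952 -0.1209] [ 0.5171 -0.2061]
len 0.13550613631853836 0.0878826338196729 yaw 14.333594078100692 ctr [ 0.5718095  -0.14673264]
snap post [0.58559201 0.06913251] [0.5894505  0.07055415] origin [0.51349311 0.0897904 ] [0.5173516  0.09121204]
drain post [ 0.61500941 -0.13028315] [ 0.62274839 -0.13472648] origin [ 0.54234411 -0.14885068] [ 0.55008308 -0.15329402]
grip [ 0.5423 -0.1305] [ 0.5523 -0.1769] [ 0.538  -0.1113] [ 0.5578 -0.1934]
0.04743699246642759 12.132063517699734 [ 0.54731077 -0.15372513]
0.08446675114234659 13.574659684410918 [ 0.54793531 -0.15239537]
timer [ 0.39804074 -0.01160779  0.02      ] petri [ 0.62579901 -0.01664741  0.015     ]
```

```bash
cat >> h.py <<'E'
from scipy.spatial.transform import Rotation as Ro
def go(p,yaw=None,quiet=False):
    s=r.get_state(); R=Ro.from_euler('xyz',s['eef_rot'],degrees=True)
    d=R.inv().apply(np.array(p)-s['tcp_pos'])*1000
    w=0 if yaw is None else -np.radians((yaw-s['eef_rot'][2]+180)%360-180)
    print('dp',np.round(d,1),'roll',round(w,3),'| rot',np.round(s['eef_rot'],2),'tcp',np.round(s['tcp_pos'],4),'F',np.round(s['contact_force'],2),'q',np.round(s['joints'],1))
E
python3 -c "
from h import *
go([.289,.61,.38]); go([.547,-.152,.38],13.8-90)"
```

```text
dp [  -0.2   -0.2 -166.9] roll 0 | rot [ 1.7991e+02 -1.0000e-02 -2.5380e+01] tcp [0.289  0.6095 0.2131] F [ 0.44 -0.33  0.08] q [ 81.1  20.6   0.6  -0.  -70.1 -16.5]
dp [ 559.4  577.7 -165.9] roll 0.887 | rot [ 1.7991e+02 -1.0000e-02 -2.5380e+01] tcp [0.289  0.6095 0.2131] F [ 0.44 -0.33  0.08] q [ 81.1  20.6   0.6  -0.  -70.1 -16.5]
```

Emit:
send_rows(steps=[{"dp": [0,0,-55],"roll": 0,"jaw": 50},{"dp": [0,0,-110],"roll": 0,"jaw": 50},{"dp": [0,0,-167],"roll": 0,"jaw": 50},{"dp": [35,36,-167],"roll": 0.06,"jaw": 50},{"dp": [70,72,-167],"roll": 0.12,"jaw": 50}])

```text
time_s: 0.72
tcp_pos: [0.3216, 0.5141, 0.3808]
eef_rot: [180.0, 0.0, -32.3]
contact_force: [0.0, -0.5, -0.3]
gripper_width: 0.046
gripper_force: 0.0
```

```bash
python3 -c "
from h import *
go([.547,-.152,.38],13.8-90)"
```

```text
dp [546.5 442.5   0.7] roll 0.766 | rot [ 1.7999e+02  2.0000e-02 -3.2310e+01] tcp [0.3216 0.5141 0.3808] F [ 0.04 -0.5  -0.29] q [ 76.4  10.7   8.5  -0.  -87.7 -18.7]
```

Emit:
send_rows(steps=[{"dp": [39,32,0],"roll": 0.055,"jaw": 45},{"dp": [78,64,0],"roll": 0.11,"jaw": 45},{"dp": [117,96,0],"roll": 0.165,"jaw": 45},{"dp": [156,128,0],"roll": 0.22,"jaw": 45},{"dp": [195,160,0],"roll": 0.275,"jaw": 45}])

```text
time_s: 1.35
tcp_pos: [0.4012, 0.2737, 0.3808]
eef_rot: [180.0, 0.0, -48.1]
contact_force: [1.1, -0.5, 0.7]
gripper_width: 0.0396
gripper_force: 0.0
```

```bash
python3 -c "
from h import *
go([.547,-.152,.38],13.8-90)"
```

```text
dp [414.2 175.9   0.8] roll 0.491 | rot [179.99   0.   -48.09] tcp [0.4012 0.2737 0.3808] F [ 1.05 -0.53  0.67] q [ 57.6  -1.6  -5.1  -0.  -86.5 -15.6]
```

Emit:
send_rows(steps=[{"dp": [46,20,0],"roll": 0.055,"jaw": 45},{"dp": [92,39,0],"roll": 0.11,"jaw": 45},{"dp": [138,59,0],"roll": 0.165,"jaw": 45},{"dp": [184,78,0],"roll": 0.22,"jaw": 45},{"dp": [230,98,0],"roll": 0.275,"jaw": 45}])

```text
time_s: 1.98
tcp_pos: [0.4823, 0.0374, 0.3809]
eef_rot: [180.0, 0.0, -63.8]
contact_force: [1.2, 0.2, 0.1]
gripper_width: 0.0396
gripper_force: 0.0
```

```bash
python3 -c "
from h import *
go([.547,-.152,.38],13.8-90)"
```

```text
dp [198.5  25.4   0.8] roll 0.216 | rot [ 1.800e+02  1.000e-02 -6.385e+01] tcp [0.4823 0.0374 0.3809] F [1.17 0.24 0.08] q [ 27.8  -1.8  -5.3  -0.  -86.5  -1.6]
```

Emit:
send_rows(steps=[{"dp": [49,6,0],"roll": 0.055,"jaw": 45},{"dp": [97,12,0],"roll": 0.11,"jaw": 45},{"dp": [143,18,0],"roll": 0.165,"jaw": 45},{"dp": [182,24,0],"roll": 0.205,"jaw": 45},{"dp": [182,24,0],"roll": 0.205,"jaw": 45}])

```text
time_s: 2.6
tcp_pos: [0.5413, -0.137, 0.3797]
eef_rot: [179.9, 0.0, -75.7]
contact_force: [-0.1, -0.2, -0.8]
gripper_width: 0.0393
gripper_force: 0.0
```

Run:
```python
from h import *
import pickle
go([.547,-.152,.38],13.8-90)
w=cap('wrist','w0.png');pickle.dump(w,open('w0.pkl','wb'))
print(proj(w,[.547,-.152,.25]))
```

```text
dp [15.9 -1.8 -0.3] roll 0.008 | rot [ 1.7987e+02  2.0000e-02 -7.5710e+01] tcp [ 0.5413 -0.137   0.3797] F [-0.05 -0.17 -0.78] q [  5.9   6.    2.6   0.  -86.8   8.4]
[[281.79150135 178.16858655]]
```

View pics/w0.png

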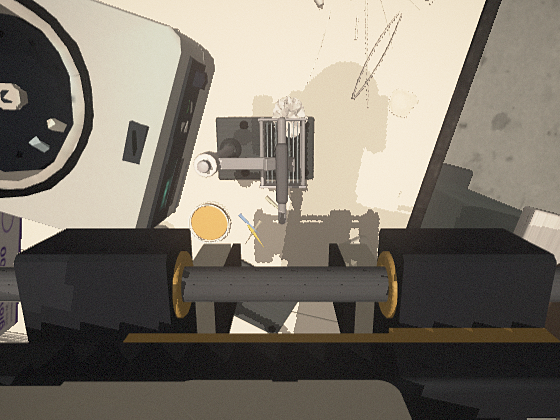

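Wrist view: grip bar along column ≈283 (rows 115–220), drain post at (207,165). It nearly coincides with the prediction (282,178). Checking the ends.

Run:
```python
from h import *
import pickle
w=pickle.load(open('w0.pkl','rb'))
y=np.array([-np.sin(np.radians(13.8)),np.cos(np.radians(13.8)),0])
P=np.array([.547,-.152,.25])
for k in(-.043,-.025,0,.025,.043):print(k,proj(w,P+k*y))
im=w['image'].copy();cv2.imwrite('pics/w0z.png',cv2.resize(im[90:240,180:380],None,fx=4,fy=4,interpolation=cv2.INTER_CUBIC))
```

```text
-0.043 [[282.1897153  124.18328307]]
-0.025 [[282.01957084 147.24952798]]
0 [[281.79150135 178.16858655]]
0.025 [[281.57249777 207.8585923 ]]
0.043 [[281.42012962 228.5149284 ]]
```

View pics/w0z.png

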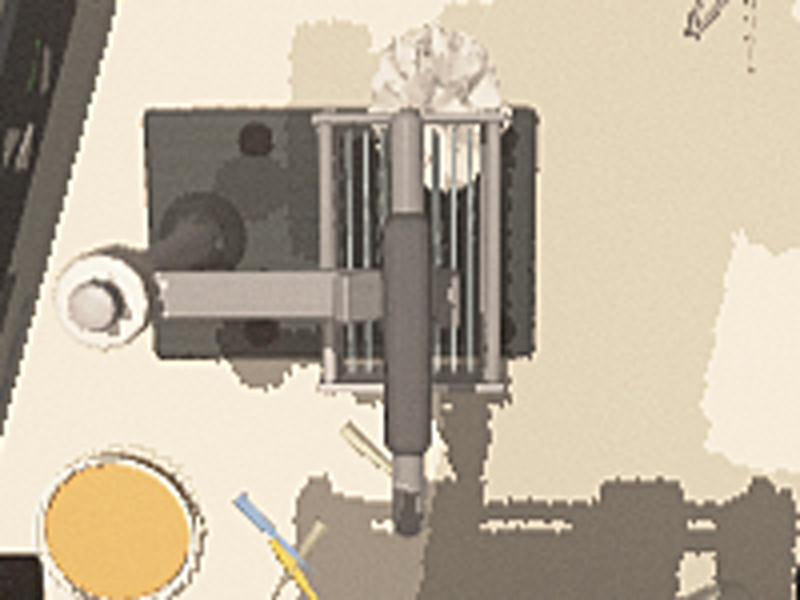

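Grip block's dark part spans rows 143–203, column 282, so its centre is at about (282,173), some 4 mm from my estimate. Descending.

Emit:
send_rows(steps=[{"dp": [19.5,-2,0],"roll": 0.005,"jaw": 45},{"dp": [19.5,-2,40],"roll": 0.005,"jaw": 45},{"dp": [19.5,-2,80],"roll": 0.005,"jaw": 45},{"dp": [19.5,-2,115],"roll": 0.005,"jaw": 45},{"dp": [19.5,-2,115],"roll": 0.005,"jaw": 45}])

```text
time_s: 3.28
tcp_pos: [0.5466, -0.1528, 0.2637]
eef_rot: [179.7, 0.1, -75.7]
contact_force: [0.4, 0.8, 0.2]
gripper_width: 0.0392
gripper_force: 0.0
```

Run:
```python
from h import *
go([.548,-.156,.238],-75.8)
```

```text
dp [ 3.5 -0.7 25.7] roll 0.001 | rot [ 1.7973e+02  8.0000e-02 -7.5740e+01] tcp [ 0.5466 -0.1528  0.2637] F [0.42 0.79 0.19] q [  4.1   9.   -8.4  -0.  -72.9  10.2]
```

Emit:
send_rows(steps=[{"dp": [3,-0.7,13],"roll": 0,"jaw": 45},{"dp": [3,-0.7,26],"roll": 0,"jaw": 45},{"dp": [3,-0.7,26],"roll": 0,"jaw": 45},{"dp": [3,-0.7,26],"roll": 0,"jaw": 22},{"dp": [3,-0.7,26],"roll": 0,"jaw": 22}], newtons=20)

```text
time_s: 3.9
tcp_pos: [0.5497, -0.1561, 0.2406]
eef_rot: [-180.0, -0.0, -75.8]
contact_force: [1.0, 0.4, 0.1]
gripper_width: 0.0246
gripper_force: 0.0
```

Run:
```python
from h import *
go([.548,-.156,.238],-75.8)
w=cap('wrist','w1.png')
```

```text
dp [-0.5  1.6  2.6] roll 0.0 | rot [-1.7995e+02 -2.0000e-02 -7.5790e+01] tcp [ 0.5497 -0.1561  0.2406] F [1.05 0.41 0.11] q [  3.8   9.8 -10.4   0.  -69.7  10.4]
```

View pics/w1.png

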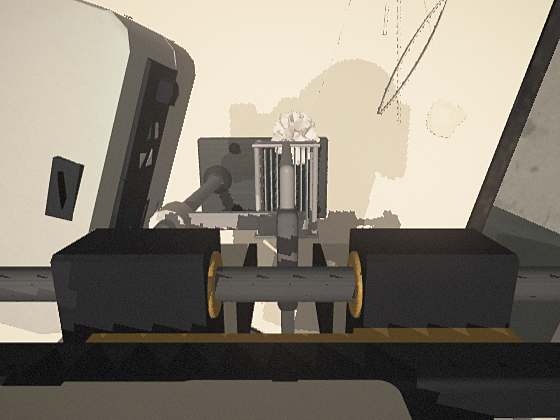

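The block (column ≈288) is centred between the fingers (216–357). Closing.

Emit:
send_rows(steps=[{"dp": [0,1,2],"roll": 0,"jaw": 5},{"dp": [0,1,2],"roll": 0,"jaw": 5},{"dp": [0,1,2],"roll": 0,"jaw": 5},{"dp": [0,1,2],"roll": 0,"jaw": 5},{"dp": [0,1,2],"roll": 0,"jaw": 5}], newtons=30)

```text
time_s: 4.58
tcp_pos: [0.5485, -0.1563, 0.238]
eef_rot: [-180.0, -0.0, -75.8]
contact_force: [-0.1, 0.2, 0.4]
gripper_width: 0.0045
gripper_force: 0.0
```

Emit:
send_rows(steps=[{"dp": [0,0,0],"roll": 0,"jaw": 2},{"dp": [0,0,0],"roll": 0,"jaw": 2},{"dp": [0,0,-5],"roll": 0,"jaw": 2},{"dp": [0,0,-10],"roll": 0,"jaw": 2},{"dp": [0,0,-16],"roll": 0,"jaw": 2}], newtons=30)

```text
time_s: 5.2
tcp_pos: [0.5485, -0.1563, 0.2545]
eef_rot: [-180.0, -0.0, -75.8]
contact_force: [0.2, 0.1, 0.7]
gripper_width: 0.0018
gripper_force: 0.0
```

The fingers closed on nothing, so I need a look.

Run:
```python
from h import *
import pickle
a=cap('scene','s2.png');w=r.capture('wrist');b=r.capture('top');pickle.dump((a,b,w),open('c2.pkl','wb'))
z=lambda im,x,y:cv2.convertScaleAbs(cv2.resize(im[y:y+150,x:x+200],(400,300),interpolation=cv2.INTER_CUBIC),alpha=1.8,beta=10)
I=np.vstack([np.hstack([z(a['image'],270,110),z(b['image'],250,140)]),np.hstack([cv2.resize(w['image'],(400,300)),z(w['image'],190,130)])])
cv2.imwrite('pics/m2.png',I)
for n,c in(('s',a),('t',b)):print(n,proj(c,[[.5485,-.1563,.2545],[.5485,-.1563,.2405]]))
```

```text
s [[335.87690532 146.897958  ]
 [335.43857805 153.36606907]]
t [[346.32271125 215.17340426]
 [344.8325758  216.2976394 ]]
```

View pics/m2.png

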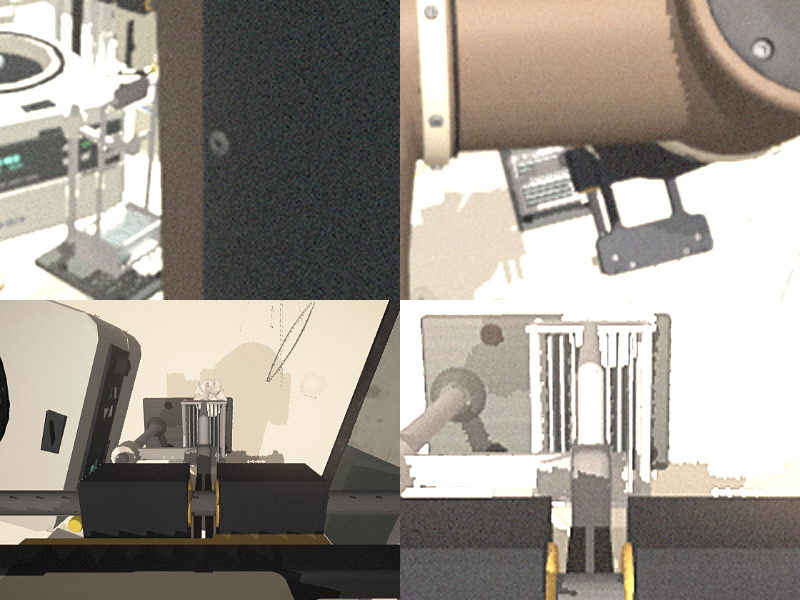

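Run:
```python
from h import *
import pickle
a,b,w=pickle.load(open('c2.pkl','rb'));w0=pickle.load(open('w0.pkl','rb'))
t=np.array([.5485,-.1563,.2545])
print(w['K'][0],ray(w,280,210),ray(w0,280,210))
print('tcp, tip',proj(w,[t,t-[0,0,.014]]))
# triangulate grip ends: dark rows w0 143..203 col 282 ; w row 202 start
y=np.array([-np.sin(np.radians(14)),np.cos(np.radians(14)),0])
for z in(.19,.21,.23,.25,.27):
    A=at_z(w0,282,143,z);B=at_z(w0,282,203,z);print(z,A[:2],B[:2],np.linalg.norm(A-B),'in w',proj(w,[A,B]).round(0).tolist(),'scene',proj(a,[A,B]).round(0).tolist(),'w1-like center',((A+B)/2)[:2])
```

```text
[371.76657869   0.         284.42924347] (array([ 0.56487966, -0.22076405,  0.42622848]), array([-0.04792827,  0.24423187, -0.96861093])) (array([ 0.5579877 , -0.20138199,  0.55037244]), array([-0.05200859,  0.24427976, -0.96838834]))
tcp, tip [[285.07434129 254.23354535]
 [285.07792252 244.58934952]]
0.19 [ 0.55296763 -0.17516309] [ 0.53846314 -0.11795136] 0.0590217156191797 in w [[286.0, 190.0], [285.0, 274.0]] scene [[340.0, 173.0], [321.0, 182.0]] w1-like center [ 0.54571539 -0.14655723]
0.21 [ 0.55324624 -0.17661819] [ 0.53954671 -0.1225816 ] 0.05574612021644805 in w [[286.0, 194.0], [286.0, 281.0]] scene [[341.0, 164.0], [323.0, 173.0]] w1-like center [ 0.54639648 -0.1495999 ]
0.23 [ 0.55352484 -0.17807329] [ 0.54063029 -0.12721185] 0.05247052481371636 in w [[286.0, 199.0], [286.0, 288.0]] scene [[342.0, 155.0], [326.0, 163.0]] w1-like center [ 0.54707757 -0.15264257]
0.25 [ 0.55380345 -0.17952839] [ 0.54171387 -0.13184209] 0.04919492941098469 in w [[286.0, 205.0], [286.0, 297.0]] scene [[343.0, 146.0], [328.0, 153.0]] w1-like center [ 0.54775866 -0.15568524]
0.27 [ 0.55408205 -0.18098349] [ 0.54279745 -0.13647234] 0.045919334008253015 in w [[287.0, 213.0], [286.0, 308.0]] scene [[345.0, 136.0], [330.0, 143.0]] w1-like center [ 0.54843975 -0.15872792]
```

Run:
```python
from h import *
import pickle
a0,_=pickle.load(open('c0.pkl','rb'));a=r.capture('scene');w=r.capture('wrist')
z=lambda im,x,y,W,H,s:cv2.resize(cv2.convertScaleAbs(im[y:y+H,x:x+W],alpha=1.6,beta=10),None,fx=s,fy=s,interpolation=cv2.INTER_CUBIC)
t=np.hstack([z(a['image'],290,90,80,75,5),z(a0['image'],290,90,80,75,5)])
u=np.hstack([z(w['image'],240,180,100,56,4),cv2.resize(a['image'],(400,224))])
cv2.imwrite('pics/m3.png',np.vstack([t,u]));print(r.get_state()['joint_torque'])
```

```text
[ 2.51296202e-03 -4.32451093e+01  2.98088533e+01  7.09103867e+00
  4.70327062e-02  1.98226580e-04]
```

View pics/m3.png

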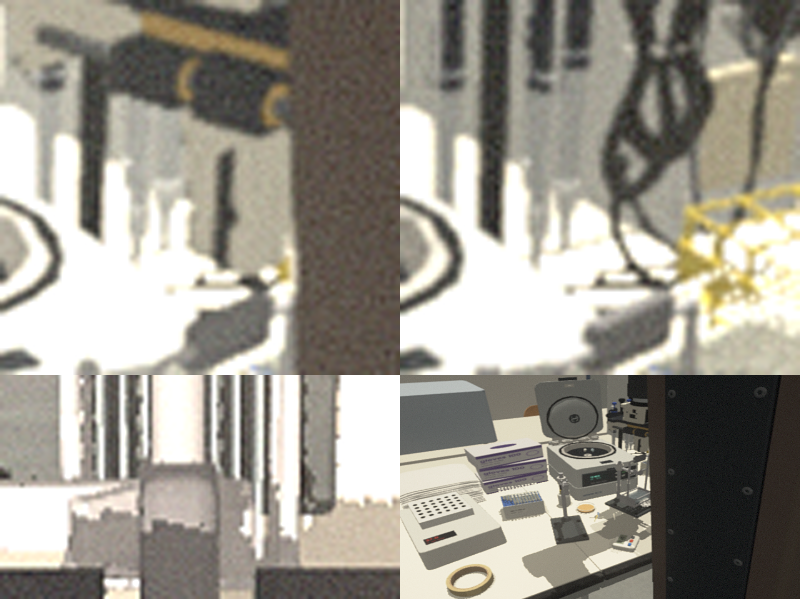

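The scene crop shows the closed fingertips ending at about (336,144), clear above the block's top at about (336,151). The basket hasn't moved. So the fingers closed too high; reopening and going lower.

Emit:
send_rows(steps=[{"dp": [0,0,0],"roll": 0,"jaw": 45},{"dp": [0,0,0],"roll": 0,"jaw": 45},{"dp": [0,0,0],"roll": 0,"jaw": 45},{"dp": [0,0,0],"roll": 0,"jaw": 45},{"dp": [0,0,0],"roll": 0,"jaw": 45}])

```text
time_s: 6.08
tcp_pos: [0.5485, -0.1562, 0.254]
eef_rot: [180.0, 0.0, -75.8]
contact_force: [0.5, -0.7, 0.5]
gripper_width: 0.0387
gripper_force: 0.0
```

Emit:
send_rows(steps=[{"dp": [0,0,10],"roll": 0,"jaw": 45},{"dp": [0,0,20],"roll": 0,"jaw": 45},{"dp": [0,0,28],"roll": 0,"jaw": 45},{"dp": [0,0,28],"roll": 0,"jaw": 45},{"dp": [0,0,28],"roll": 0,"jaw": 20}], newtons=15)

```text
time_s: 6.7
tcp_pos: [0.5486, -0.1563, 0.2261]
eef_rot: [-180.0, -0.0, -75.8]
contact_force: [0.1, 0.2, 0.7]
gripper_width: 0.0342
gripper_force: 0.0
```

Emit:
send_rows(steps=[{"dp": [0,0,0],"roll": 0,"jaw": 5},{"dp": [0,0,0],"roll": 0,"jaw": 5},{"dp": [0,0,0],"roll": 0,"jaw": 5},{"dp": [0,0,0],"roll": 0,"jaw": 5},{"dp": [0,0,0],"roll": 0,"jaw": 5}])

```text
time_s: 7.32
tcp_pos: [0.5485, -0.1563, 0.2261]
eef_rot: [-180.0, -0.0, -75.8]
contact_force: [-0.1, 0.1, 1.7]
gripper_width: 0.0098
gripper_force: 15.0
```

Gripped (9.8 mm, 15 N), but perhaps shallow. I'll regrip 8 mm deeper.

Emit:
send_rows(steps=[{"dp": [0,0,0],"roll": 0,"jaw": 25},{"dp": [0,0,0],"roll": 0,"jaw": 25},{"dp": [0,0,4],"roll": 0,"jaw": 25},{"dp": [0,0,8],"roll": 0,"jaw": 25},{"dp": [0,0,8],"roll": 0,"jaw": 25}])

```text
time_s: 7.95
tcp_pos: [0.5482, -0.1562, 0.2174]
eef_rot: [179.9, 0.0, -75.8]
contact_force: [-0.6, 0.5, -0.2]
gripper_width: 0.0221
gripper_force: 0.0
```

Emit:
send_rows(steps=[{"dp": [0,0,0],"roll": 0,"jaw": 4},{"dp": [0,0,0],"roll": 0,"jaw": 4},{"dp": [0,0,0],"roll": 0,"jaw": 4},{"dp": [0,0,0],"roll": 0,"jaw": 4},{"dp": [0,0,0],"roll": 0,"jaw": 4}], newtons=35)

```text
time_s: 8.57
tcp_pos: [0.5485, -0.1563, 0.2181]
eef_rot: [-180.0, -0.0, -75.8]
contact_force: [0.8, -0.2, 0.8]
gripper_width: 0.0098
gripper_force: 35.0
```

Emit:
send_rows(steps=[{"dp": [0,0,-4],"roll": 0,"jaw": 4},{"dp": [0,0,-10],"roll": 0,"jaw": 4},{"dp": [0,0,-18],"roll": 0,"jaw": 4},{"dp": [0,0,-26],"roll": 0,"jaw": 4},{"dp": [0,0,-33],"roll": 0,"jaw": 4}])

```text
time_s: 9.2
tcp_pos: [0.5486, -0.1563, 0.2517]
eef_rot: [-180.0, -0.0, -75.8]
contact_force: [0.5, -0.0, -2.6]
gripper_width: 0.0095
gripper_force: 35.0
```

Lifted: 33 mm up, 2.6 N of weight. Drawing back along the stand's -x.

Emit:
send_rows(steps=[{"dp": [0,-8,0],"roll": 0,"jaw": 4},{"dp": [0,-25,0],"roll": 0,"jaw": 4},{"dp": [0,-45,0],"roll": 0,"jaw": 4},{"dp": [0,-68,0],"roll": 0,"jaw": 4},{"dp": [0,-90,-8],"roll": 0,"jaw": 4}])

```text
time_s: 9.82
tcp_pos: [0.634, -0.1339, 0.2559]
eef_rot: [179.5, 0.1, -75.8]
contact_force: [-5.9, -1.7, -7.2]
gripper_width: 0.0133
gripper_force: 36.8
```

Run:
```python
from h import *
go([.419,.116,.285],-106)
```

```text
dp [-295.1  147.4  -27.2] roll 0.527 | rot [ 1.7949e+02  1.2000e-01 -7.5810e+01] tcp [ 0.634  -0.1339  0.2559] F [-5.89 -1.72 -7.19] q [  5.3  17.1   1.2  -0.  -74.6   8.9]
```

I got the tool y sign wrong and the basket moved toward the post. Backing out the same way at once.

Emit:
send_rows(steps=[{"dp": [0,22,8],"roll": 0,"jaw": 4},{"dp": [0,45,8],"roll": 0,"jaw": 4},{"dp": [0,68,8],"roll": 0,"jaw": 4},{"dp": [0,88,8],"roll": 0,"jaw": 4},{"dp": [0,88,8],"roll": 0,"jaw": 4}])

```text
time_s: 10.45
tcp_pos: [0.5498, -0.1559, 0.2511]
eef_rot: [-180.0, 0.0, -75.8]
contact_force: [0.5, 0.5, -2.4]
gripper_width: 0.0102
gripper_force: 35.0
```

Run:
```python
from h import *
go([.5485,-.1563,.2517],-75.8)
import pickle
a=r.capture('scene');w=r.capture('wrist');b=r.capture('top');pickle.dump((a,b,w),open('c4.pkl','wb'))
z=lambda im,x,y,W,H,s:cv2.resize(cv2.convertScaleAbs(im[y:y+H,x:x+W],alpha=1.6,beta=10),None,fx=s,fy=s,interpolation=cv2.INTER_CUBIC)
cv2.imwrite('pics/m4.png',np.hstack([z(a['image'],270,110,100,150,4),z(w['image'],200,120,160,240,2.5)]))
```

```text
dp [ 0.1  1.4 -0.6] roll -0.0 | rot [-179.98    0.    -75.81] tcp [ 0.5498 -0.1559  0.2511] F [ 0.55  0.54 -2.41] q [  3.8   9.5  -9.4  -0.  -71.1  10.4]
```

View pics/m4.png

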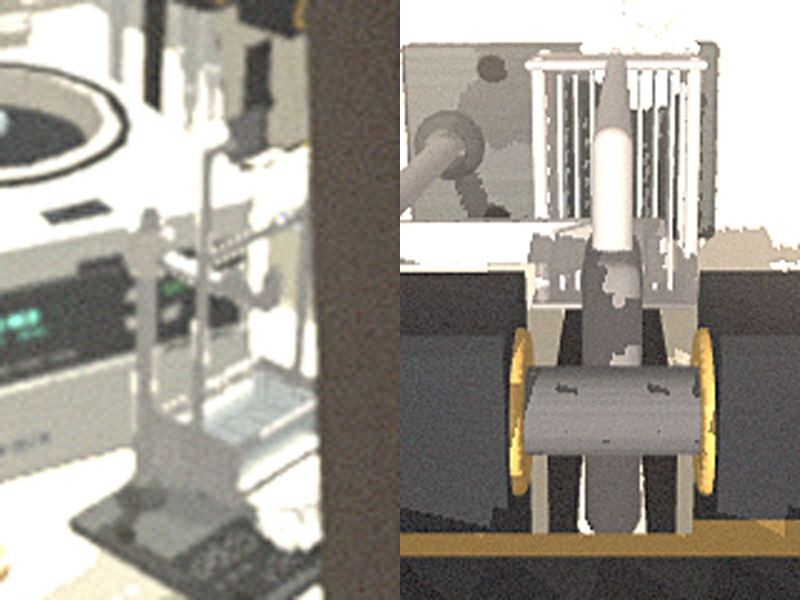

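The last picture shows the basket still held, lifted and near level: legs vertical, and the box centred on the block within about 2 px. Retreating the right way, with tool +y as the stand's -x.

Emit:
send_rows(steps=[{"dp": [0,10,0],"roll": 0,"jaw": 4},{"dp": [0,25,0],"roll": 0,"jaw": 4},{"dp": [0,45,0],"roll": 0,"jaw": 4},{"dp": [0,68,0],"roll": 0,"jaw": 4},{"dp": [0,90,0],"roll": 0,"jaw": 4}])

```text
time_s: 11.22
tcp_pos: [0.4613, -0.1783, 0.2512]
eef_rot: [-180.0, -0.0, -75.8]
contact_force: [0.7, 0.6, -2.8]
gripper_width: 0.0098
gripper_force: 35.0
```

Run:
```python
from h import *
go([.419,.116,.285],-106)
```

```text
dp [-295.7  -31.2  -33.8] roll 0.527 | rot [-1.7998e+02 -1.0000e-02 -7.5800e+01] tcp [ 0.4613 -0.1783  0.2512] F [ 0.72  0.65 -2.79] q [  1.7   1.9 -18.1   0.  -70.   12.5]
```

Emit:
send_rows(steps=[{"dp": [-15,-2,-15],"roll": 0.03,"jaw": 4},{"dp": [-45,-5,-34],"roll": 0.08,"jaw": 4},{"dp": [-80,-9,-34],"roll": 0.14,"jaw": 4},{"dp": [-115,-12,-34],"roll": 0.2,"jaw": 4},{"dp": [-150,-16,-34],"roll": 0.26,"jaw": 4}])

```text
time_s: 11.85
tcp_pos: [0.4406, -0.0282, 0.2853]
eef_rot: [-179.9, 0.0, -90.8]
contact_force: [0.7, 0.1, -2.6]
gripper_width: 0.0098
gripper_force: 35.0
```

Run:
```python
from h import *
go([.419,.116,.285],-106)
```

```text
dp [-143.8   23.7    0.3] roll 0.265 | rot [-1.7994e+02  3.0000e-02 -9.0830e+01] tcp [ 0.4406 -0.0282  0.2853] F [ 0.75  0.08 -2.6 ] q [ 22.1  -4.8 -20.1  -0.  -74.6 -22.9]
```

Emit:
send_rows(steps=[{"dp": [-35,6,0],"roll": 0.065,"jaw": 4},{"dp": [-70,12,0],"roll": 0.13,"jaw": 4},{"dp": [-105,17,0],"roll": 0.195,"jaw": 4},{"dp": [-139,23,0],"roll": 0.258,"jaw": 4},{"dp": [-139,23,0],"roll": 0.258,"jaw": 4}])

```text
time_s: 12.48
tcp_pos: [0.4197, 0.1117, 0.2852]
eef_rot: [-180.0, 0.0, -105.4]
contact_force: [0.5, -0.4, -2.6]
gripper_width: 0.0099
gripper_force: 35.0
```

Run:
```python
from h import *
import pickle
go([.5155,.0885,.285],-106)
w=r.capture('wrist');a=r.capture('scene');b=r.capture('top');pickle.dump((a,b,w),open('c5.pkl','wb'))
for z in(.2,.22):
  for k in(0,.02,.075):
    print(z,k,proj(w,[.5155+.961*k,.0885-.276*k,z]))
```

```text
dp [ -3.1 -98.5   0.2] roll 0.011 | rot [-1.7997e+02  5.0000e-02 -1.0537e+02] tcp [0.4197 0.1117 0.2852] F [ 0.51 -0.41 -2.58] q [ 41.1  -5.5 -20.8  -0.  -74.7 -56.5]
0.2 0 [[146.72185905 214.65644152]]
0.2 0.02 [[118.65103977 214.32706688]]
0.2 0.075 [[ 41.39863127 213.4206101 ]]
0.22 0 [[135.85075284 222.59080636]]
0.22 0.02 [[105.56328493 222.23715362]]
0.22 0.075 [[ 22.20562977 221.26382488]]
```

Emit:
send_rows(steps=[{"dp": [-2.5,0,5],"roll": 0.011,"jaw": 4},{"dp": [-2.5,-12,5],"roll": 0.011,"jaw": 4},{"dp": [-2.5,-25,5],"roll": 0.011,"jaw": 4},{"dp": [-2.5,-38,5],"roll": 0.011,"jaw": 4},{"dp": [-2.5,-50,5],"roll": 0.011,"jaw": 4}])

```text
time_s: 13.25
tcp_pos: [0.4705, 0.0994, 0.2797]
eef_rot: [180.0, -0.0, -106.1]
contact_force: [0.2, -0.3, -2.4]
gripper_width: 0.0098
gripper_force: 35.0
```

Emit:
send_rows(steps=[{"dp": [0,-12,0],"roll": 0,"jaw": 4},{"dp": [0,-24,0],"roll": 0,"jaw": 4},{"dp": [0,-36,0],"roll": 0,"jaw": 4},{"dp": [0,-45,0],"roll": 0,"jaw": 4},{"dp": [0,-45,0],"roll": 0,"jaw": 4}])

```text
time_s: 13.88
tcp_pos: [0.513, 0.0872, 0.2797]
eef_rot: [180.0, -0.0, -106.1]
contact_force: [-0.8, 0.2, -3.8]
gripper_width: 0.0093
gripper_force: 35.0
```

Run:
```python
from h import *
import pickle
go([.515,.089,.280],-106)
w=r.capture('wrist');a=r.capture('scene');b=r.capture('top');pickle.dump((a,b,w),open('c6.pkl','wb'))
```

```text
dp [-2.3 -1.4 -0.3] roll -0.002 | rot [ 1.7997e+02 -2.0000e-02 -1.0614e+02] tcp [0.513  0.0872 0.2797] F [-0.83  0.15 -3.8 ] q [ 31.3   3.7 -12.5  -0.  -73.9 -47.4]
```

Emit:
send_rows(steps=[{"dp": [-2,-1,0],"roll": 0,"jaw": 4},{"dp": [-2,-1,0],"roll": 0,"jaw": 4},{"dp": [-2,-1,0],"roll": 0,"jaw": 4}])

```text
time_s: 14.4
tcp_pos: [0.514, 0.0891, 0.28]
eef_rot: [-180.0, 0.0, -106.1]
contact_force: [0.2, -0.5, -3.0]
gripper_width: 0.0096
gripper_force: 35.0
```

Emit:
send_rows(steps=[{"dp": [0,0,3],"roll": 0,"jaw": 4},{"dp": [0,0,6],"roll": 0,"jaw": 4},{"dp": [0,0,9],"roll": 0,"jaw": 4},{"dp": [0,0,12],"roll": 0,"jaw": 4}])

```text
time_s: 14.9
tcp_pos: [0.5141, 0.0889, 0.2677]
eef_rot: [180.0, -0.0, -106.1]
contact_force: [-0.7, 0.3, -2.0]
gripper_width: 0.0096
gripper_force: 35.0
```

Emit:
send_rows(steps=[{"dp": [0,0,1.5],"roll": 0,"jaw": 4},{"dp": [0,0,3],"roll": 0,"jaw": 4},{"dp": [0,0,4.5],"roll": 0,"jaw": 4},{"dp": [0,0,6],"roll": 0,"jaw": 4},{"dp": [0,0,6],"roll": 0,"jaw": 4}])

```text
time_s: 15.52
tcp_pos: [0.5142, 0.089, 0.2622]
eef_rot: [-180.0, 0.0, -106.1]
contact_force: [-1.9, -0.0, 1.3]
gripper_width: 0.0097
gripper_force: 35.0
```

Emit:
send_rows(steps=[{"dp": [0,0,1.5],"roll": 0,"jaw": 4},{"dp": [0,0,3],"roll": 0,"jaw": 4},{"dp": [0,0,4.5],"roll": 0,"jaw": 4},{"dp": [0,0,6],"roll": 0,"jaw": 4},{"dp": [0,0,6],"roll": 0,"jaw": 4}])

```text
time_s: 16.15
tcp_pos: [0.5141, 0.0891, 0.2558]
eef_rot: [180.0, 0.0, -106.1]
contact_force: [0.0, 1.0, 1.9]
gripper_width: 0.0096
gripper_force: 35.0
```

Gate contact is felt (about 4.5 N net). Continuing slowly.

Emit:
send_rows(steps=[{"dp": [0,0,1],"roll": 0,"jaw": 4},{"dp": [0,0,2],"roll": 0,"jaw": 4},{"dp": [0,0,3],"roll": 0,"jaw": 4},{"dp": [0,0,4],"roll": 0,"jaw": 4}])

```text
time_s: 16.65
tcp_pos: [0.5139, 0.089, 0.2518]
eef_rot: [180.0, -0.0, -106.1]
contact_force: [-0.4, 0.3, 2.5]
gripper_width: 0.0096
gripper_force: 35.0
```

Emit:
send_rows(steps=[{"dp": [0,0,1],"roll": 0,"jaw": 4},{"dp": [0,0,2],"roll": 0,"jaw": 4},{"dp": [0,0,3],"roll": 0,"jaw": 4},{"dp": [0,0,4],"roll": 0,"jaw": 4}])

```text
time_s: 17.15
tcp_pos: [0.5139, 0.0889, 0.2477]
eef_rot: [180.0, -0.0, -106.1]
contact_force: [-1.0, 1.3, 1.4]
gripper_width: 0.0099
gripper_force: 35.0
```

Emit:
send_rows(steps=[{"dp": [0,0,1],"roll": 0,"jaw": 4},{"dp": [0,0,2],"roll": 0,"jaw": 4},{"dp": [0,0,3],"roll": 0,"jaw": 4}])

```text
time_s: 17.52
tcp_pos: [0.5136, 0.089, 0.2445]
eef_rot: [179.9, -0.0, -106.1]
contact_force: [-2.9, 1.8, -0.1]
gripper_width: 0.0095
gripper_force: 35.0
```

Emit:
send_rows(steps=[{"dp": [0,0,1],"roll": 0,"jaw": 4},{"dp": [0,0,2],"roll": 0,"jaw": 4},{"dp": [0,0,3],"roll": 0,"jaw": 4}])

```text
time_s: 17.9
tcp_pos: [0.5146, 0.089, 0.2419]
eef_rot: [-179.9, 0.0, -106.1]
contact_force: [1.4, 0.1, -3.0]
gripper_width: 0.0098
gripper_force: 35.0
```

The bar slipped past the gate and the force fell back to weight. It should bottom in 4–10 mm.

Emit:
send_rows(steps=[{"dp": [0,0,1],"roll": 0,"jaw": 4},{"dp": [0,0,2],"roll": 0,"jaw": 4},{"dp": [0,0,2],"roll": 0,"jaw": 4}])

```text
time_s: 18.27
tcp_pos: [0.5141, 0.089, 0.2399]
eef_rot: [-180.0, -0.0, -106.1]
contact_force: [-0.6, -0.0, -3.3]
gripper_width: 0.0097
gripper_force: 35.0
```

Emit:
send_rows(steps=[{"dp": [0,0,1],"roll": 0,"jaw": 4},{"dp": [0,0,1],"roll": 0,"jaw": 4}])

```text
time_s: 18.52
tcp_pos: [0.5141, 0.0889, 0.2389]
eef_rot: [180.0, -0.0, -106.1]
contact_force: [-0.2, 0.4, -3.3]
gripper_width: 0.0098
gripper_force: 35.0
```

Emit:
send_rows(steps=[{"dp": [0,0,1],"roll": 0,"jaw": 4},{"dp": [0,0,1],"roll": 0,"jaw": 4}])

```text
time_s: 18.77
tcp_pos: [0.5141, 0.089, 0.2379]
eef_rot: [180.0, -0.0, -106.1]
contact_force: [1.0, 0.5, -3.0]
gripper_width: 0.0099
gripper_force: 35.0
```

Emit:
send_rows(steps=[{"dp": [0,0,1],"roll": 0,"jaw": 4},{"dp": [0,0,1],"roll": 0,"jaw": 4}])

```text
time_s: 19.02
tcp_pos: [0.514, 0.0889, 0.2368]
eef_rot: [180.0, -0.0, -106.1]
contact_force: [0.6, -0.9, -3.0]
gripper_width: 0.0096
gripper_force: 35.0
```

Emit:
send_rows(steps=[{"dp": [0,0,1],"roll": 0,"jaw": 4},{"dp": [0,0,1],"roll": 0,"jaw": 4}])

```text
time_s: 19.27
tcp_pos: [0.514, 0.089, 0.2358]
eef_rot: [180.0, -0.0, -106.1]
contact_force: [0.1, -0.2, -3.2]
gripper_width: 0.0095
gripper_force: 35.0
```

Emit:
send_rows(steps=[{"dp": [0,0,1],"roll": 0,"jaw": 4},{"dp": [0,0,1],"roll": 0,"jaw": 4}])

```text
time_s: 19.52
tcp_pos: [0.5141, 0.089, 0.2349]
eef_rot: [180.0, -0.0, -106.1]
contact_force: [-0.9, 0.0, -3.0]
gripper_width: 0.0097
gripper_force: 35.0
```

Emit:
send_rows(steps=[{"dp": [0,0,0.7],"roll": 0,"jaw": 4},{"dp": [0,0,0.7],"roll": 0,"jaw": 4}])

```text
time_s: 19.77
tcp_pos: [0.5142, 0.089, 0.2343]
eef_rot: [-180.0, 0.0, -106.1]
contact_force: [-0.1, -0.2, -2.5]
gripper_width: 0.0095
gripper_force: 35.0
```

Emit:
send_rows(steps=[{"dp": [0,0,0.8],"roll": 0,"jaw": 4},{"dp": [0,0,0.8],"roll": 0,"jaw": 4}])

```text
time_s: 20.02
tcp_pos: [0.5143, 0.089, 0.2338]
eef_rot: [-180.0, 0.0, -106.1]
contact_force: [0.5, -0.1, -1.0]
gripper_width: 0.01
gripper_force: 35.0
```

Emit:
send_rows(steps=[{"dp": [0,0,0.8],"roll": 0,"jaw": 4},{"dp": [0,0,0.8],"roll": 0,"jaw": 4}])

```text
time_s: 20.27
tcp_pos: [0.5144, 0.089, 0.2332]
eef_rot: [-180.0, 0.0, -106.1]
contact_force: [-1.3, 0.6, 2.7]
gripper_width: 0.0097
gripper_force: 35.0
```

Bottomed: the force is climbing, with net contact about 5.5 N. I want about 12 N, a reading near +9.

Emit:
send_rows(steps=[{"dp": [0,0,0.7],"roll": 0,"jaw": 4},{"dp": [0,0,0.7],"roll": 0,"jaw": 4}])

```text
time_s: 20.52
tcp_pos: [0.5144, 0.089, 0.2326]
eef_rot: [-179.9, 0.0, -106.1]
contact_force: [-1.6, 0.0, 5.6]
gripper_width: 0.0094
gripper_force: 35.0
```

Emit:
send_rows(steps=[{"dp": [0,0,0.6],"roll": 0,"jaw": 4},{"dp": [0,0,0.6],"roll": 0,"jaw": 4}])

```text
time_s: 20.78
tcp_pos: [0.5146, 0.089, 0.2323]
eef_rot: [-179.9, 0.0, -106.1]
contact_force: [-1.8, -0.4, 7.9]
gripper_width: 0.0096
gripper_force: 35.0
```

Emit:
send_rows(steps=[{"dp": [0,0,0.3],"roll": 0,"jaw": 4},{"dp": [0,0,0.3],"roll": 0,"jaw": 4},{"dp": [0,0,0.3],"roll": 0,"jaw": 4},{"dp": [0,0,0.3],"roll": 0,"jaw": 4}])

```text
time_s: 21.28
tcp_pos: [0.5146, 0.089, 0.2321]
eef_rot: [-179.9, 0.0, -106.1]
contact_force: [-3.2, -0.5, 8.9]
gripper_width: 0.0097
gripper_force: 35.0
```

Emit:
send_rows(steps=[{"dp": [0,0,-0.7],"roll": 0,"jaw": 4},{"dp": [0,0,-1.5],"roll": 0,"jaw": 4},{"dp": [0,0,-1.5],"roll": 0,"jaw": 4}])

```text
time_s: 21.65
tcp_pos: [0.5143, 0.089, 0.2329]
eef_rot: [-180.0, 0.0, -106.1]
contact_force: [-0.8, -0.4, 5.5]
gripper_width: 0.0099
gripper_force: 35.0
```

Pressed to about 11.7 N net for 0.5 s. Unload, open, retreat upward.

Emit:
send_rows(steps=[{"dp": [0,0,-0.8],"roll": 0,"jaw": 4},{"dp": [0,0,-0.8],"roll": 0,"jaw": 4},{"dp": [0,0,-0.8],"roll": 0,"jaw": 4}], newtons=15)

```text
time_s: 22.02
tcp_pos: [0.5141, 0.089, 0.2332]
eef_rot: [180.0, -0.0, -106.1]
contact_force: [-0.1, 0.8, 3.3]
gripper_width: 0.0096
gripper_force: 15.0
```

Emit:
send_rows(steps=[{"dp": [0,0,0],"roll": 0,"jaw": 18},{"dp": [0,0,0],"roll": 0,"jaw": 40},{"dp": [0,0,0],"roll": 0,"jaw": 40},{"dp": [0,0,0],"roll": 0,"jaw": 40},{"dp": [0,0,0],"roll": 0,"jaw": 40}])

```text
time_s: 22.65
tcp_pos: [0.5141, 0.089, 0.2333]
eef_rot: [180.0, -0.0, -106.1]
contact_force: [0.6, 0.2, 0.2]
gripper_width: 0.0351
gripper_force: 0.0
```

Emit:
send_rows(steps=[{"dp": [0,0,-10],"roll": 0,"jaw": 40},{"dp": [0,0,-30],"roll": 0,"jaw": 40},{"dp": [0,0,-60],"roll": 0,"jaw": 40},{"dp": [0,0,-100],"roll": 0,"jaw": 40},{"dp": [0,0,-100],"roll": 0,"jaw": 40}])

```text
time_s: 23.28
tcp_pos: [0.5156, 0.0893, 0.3375]
eef_rot: [-179.7, 0.2, -106.1]
contact_force: [-0.0, 0.2, -0.5]
gripper_width: 0.035
gripper_force: 0.0
```

Emit:
send_rows(steps=[{"dp": [0,0,0],"roll": 0,"jaw": 40},{"dp": [0,0,0],"roll": 0,"jaw": 40},{"dp": [0,0,0],"roll": 0,"jaw": 40},{"dp": [0,0,0],"roll": 0,"jaw": 40},{"dp": [0,0,0],"roll": 0,"jaw": 40}])

```text
time_s: 23.9
tcp_pos: [0.5141, 0.089, 0.3332]
eef_rot: [180.0, -0.0, -106.1]
contact_force: [-0.6, 0.4, -0.5]
gripper_width: 0.0348
gripper_force: 0.0
```

Emit:
send_rows(steps=[{"dp": [0,0,-30],"roll": 0,"jaw": 40},{"dp": [0,0,-30],"roll": 0,"jaw": 40},{"dp": [0,0,-30],"roll": 0,"jaw": 40},{"dp": [0,0,-30],"roll": 0,"jaw": 40},{"dp": [0,0,-30],"roll": 0,"jaw": 40}])

```text
time_s: 24.52
tcp_pos: [0.5139, 0.0889, 0.3628]
eef_rot: [180.0, -0.0, -106.1]
contact_force: [0.5, -0.4, -0.1]
gripper_width: 0.035
gripper_force: 0.0
```

Run:
```python
from h import *
I=[cv2.cvtColor(r.capture('wrist')['image'],cv2.COLOR_BGR2GRAY).astype(int) for _ in range(8)]
roi=np.s_[90:235,200:370]
print([round(np.abs(I[i][roi]-I[0][roi]).mean(),2) for i in range(1,8)], np.round(r.get_state()['contact_force'],2))
```

```text
[np.float64(3.02), np.float64(3.81), np.float64(4.43), np.float64(4.8), np.float64(5.11), np.float64(5.32), np.float64(5.48)] [0.67 0.75 0.48]
```

Emit:
send_rows(steps=[{"dp": [0,0,0],"roll": 0,"jaw": 40},{"dp": [0,0,0],"roll": 0,"jaw": 40},{"dp": [0,0,0],"roll": 0,"jaw": 40},{"dp": [0,0,0],"roll": 0,"jaw": 40},{"dp": [0,0,0],"roll": 0,"jaw": 40}])

```text
time_s: 25.55
tcp_pos: [0.5141, 0.089, 0.3634]
eef_rot: [180.0, 0.0, -106.1]
contact_force: [0.2, -0.4, 0.4]
gripper_width: 0.0351
gripper_force: 0.0
```

Emit:
send_rows(steps=[{"dp": [0,0,0],"roll": 0,"jaw": 40},{"dp": [0,0,0],"roll": 0,"jaw": 40},{"dp": [0,0,0],"roll": 0,"jaw": 40},{"dp": [0,0,0],"roll": 0,"jaw": 40},{"dp": [0,0,0],"roll": 0,"jaw": 40}])

```text
time_s: 26.18
tcp_pos: [0.5141, 0.089, 0.3634]
eef_rot: [180.0, -0.0, -106.1]
contact_force: [-0.1, 0.3, -0.2]
gripper_width: 0.0354
gripper_force: 0.0
```

Run:
```python
from h import *
I=[cv2.cvtColor(r.capture('wrist')['image'],cv2.COLOR_BGR2GRAY) for _ in range(12)]
roi=np.s_[90:235,200:370]
f=lambda i,s:cv2.phaseCorrelate(np.float32(I[0][s]),np.float32(I[i][s]))[0]
for i in(1,4,7,11):print(round(np.abs(I[i][roi].astype(int)-I[0][roi]).mean(),2),np.round(f(i,roi),3),np.round(f(i,np.s_[0:220,400:560]),3))
```

```text
2.09 [-0.016 -0.011] [-0.013  0.502]
2.08 [-0.003 -0.007] [0.005 0.527]
2.09 [-0.021 -0.029] [-0.006  0.527]
2.08 [-0.012 -0.008] [0.009 0.506]
```

The image is steady (noise only), so the basket hangs still. Handing in.

```bash
python3 -c "
from plant import r
print(r.close_job())"
```

```text
the job is handed in; nothing more can be done
None
```

I handed in the job with the basket hanging still on the snap hook: bar past the gate, pressed to about 12 N by feel, then released. Two things are uncertain: I never saw the gate shut, and a wrong-way move at the drain stand pressed the basket against it and tilted it briefly (about 9 N at the wrist).

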